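# Start a clutch pack: friction disc and steel plate onto the splined hub

### The job

Start building the clutch pack on the splined hub: first put on the orange-lined friction disc with its lug pointing to the hub's red key, fully down on the hub's shoulder, then the bright plain steel plate flat on top of it with its lug pointing the opposite way, away from the red key. Leave the old black, scorched disc where it lies.

Things in the scene. Friction and masses are not known exactly. Their poses are not given: they have to be found in the camera images.
- hub: Fixed upright splined hub (mm): dark foot dia 90, 10 high; shoulder dia 52, its top (seat) at z 30; post dia 20 to z 62, tapering to dia 10 at z 74. Two keys 8 wide, 20 out from the axis to z 56, then 16 out to z 61: red at +x (red dash on foot too), bare at -x. They enter the plates' notches with 5 play each side, 6 lengthwise, about 15 deg. Origin: centre of underside, on the bench; z up.
- friction_disc: Good friction disc, 0.13 kg: pale metal, orange linings. Flat ring 10 mm thick, outer diameter 76, rim cut to two parallel flats 54 apart (at y +-27, 50 long: grip there); one lug 20 wide at +x, out to 52 from the centre. Hole diameter 32 with two notches at +x and -x, 18 wide, out to 26 from the centre. Lies flat. Origin: centre of underside; x through the lug, z up.
- steel_plate: Steel plate, 0.17 kg: bright, plain, no lining. Flat ring 10 mm thick, outer diameter 76, rim cut to two parallel flats 54 apart (at y +-27, 50 long: grip there); one lug 20 wide at +x, out to 52 from the centre. Hole diameter 32 with two notches at +x and -x, 18 wide, out to 26 from the centre. Lies flat. Origin: centre of underside; x through the lug, z up.
- old_disc: Old scorched disc, a bystander not to be used: dark metal with black linings, same shape and size as the friction disc; origin at the centre of its underside, x through its lug.
- friction_disc_lug (a point): Point on the friction disc's lug, 45 mm from its centre along its x, at the height of the underside.
- steel_plate_lug (a point): Point on the steel plate's lug, 45 mm from its centre along its x, at the height of the underside.
There are look-alikes about, which are no part of the job. What is shaped like the friction_disc but turquoise is not meant.

How it is judged:
By the outcome, as a careful person would: the job done as asked, in the order asked, and still so for the second after the job is handed in, with the robot touching nothing.
It also fails if it takes over 58 s, if anything falls off the work surface, if the arm or the gripper's body presses on something with over 40 N, if the wrist force passes 120 N, or if a joint passes its speed limit or range.

### The arm

A 6-joint arm with a two-finger parallel gripper is mounted at the origin on the work surface. World frame = base frame: x ahead of the robot, y to its left, z up, the work surface at z = 0. Lengths are in m, angles in rad, forces in N, time in s.
With the tool pointing down it reaches from about 0.425 to 0.95 m from the base axis. Payload 3.5 kg.
Tool frame: the origin (TCP) lies at the very end of the fingers, on their centre line; the grasp point (between the pads) lies 19 mm behind it; z points along the fingers, y is the line along which they close (so a half turn about z gives the same grasp; the last joint's range is limited). The gripper opens to 85 mm and grips with 20 to 120 N. Pads are 22 mm wide; open, the fingers measure 114 mm over their backs; the gripper's body (76 mm by 85 mm) begins 54 mm behind the grasp point. The pads swing forward as they close: fully open they stand 13 mm farther back than shut.
Start: joints at [-1.341, 0.286, 1.577, -0, 1.279, -0.15], TCP at [0.25, -0.627, 0.231] pointing down, gripper open.
Joint ranges: [-2.77, 2.77], [-0.9, 2.22], [0.21, 2.48], [-1.53, 4.67], [0.24, 2.81], [-2.84, 2.84]. Speed limits (rad/s): [2.79, 2.79, 3.14, 3.14, 3.14, 3.14].

### API

Orientations are given as a unit quaternion [x, y, z, w].
In Python, from plant import get_state, read_camera, sign_off, recognise gives the robot as it stands.
- The arm moves only by the tool arm_command, never from a script. Its argument "steps" is a list of rows, each an object with "translation": the shift along the tool's x, y, z scaled (see below), a list of three; "twist": the turn, a rotation vector about the tool's x, y, z scaled (see below), a list of three; "fingers": the opening, from -1 (shut) to 1 (fully open). In form: [{"translation": [x, y, z], "twist": [rx, ry, rz], "fingers": fingers}, ...]. A call has 1 to 5 rows; each row is the pose to reach, as a shift and turn from the pose commanded when the call began, along the tool's axes at that moment; what a row does not reach only later rows make up. The controller multiplies each number of a shift by 75 cm and each number of a turn by 60 degrees. A row lasts 1/8 s, in which the tool goes at most 62.5 mm and 10.7 degrees, less where a joint would pass 70% of its speed; a pose out of reach is approached as far as the arm can. A call with a number of a shift or a turn outside -1 to 1 is refused whole. A call with a gripper value outside its range is refused whole. The fingers move at their own pace and stop on an object; "grip_force" is the grip in N (left out, the last holds). Time passes only in rows, so rows that repeat a pose let the fingers close. It gives the time, the measured TCP pose, the force, the opening and the grip force at its end, in the units of the state.
- get_state(): the state, without advancing time (a new reading comes with each control period).
- read_camera(name): name is "scene" or "top" or "wrist"; returns a dict with "pixels" (400x640x3 uint8, red, green, blue), "K" (3x3 intrinsics, pixels), "k1" (the pictures are not rectified: a ray, as slopes to the right and down, at radius r is drawn at 1 + k1 r^2 times it, then the intrinsics apply), "R" (3x3) and "t" (3): a world point X has camera coordinates R X + t; the wrist camera has in their place "T_tool_cam" (4x4, takes a point from camera to tool coordinates, whose origin is the TCP and whose axes are the flange's). Camera axes: x right, y down, z forward; pixel columns grow to the right and rows downward; lengths in m; the calibration is good to about 2 mm. A picture is of the moment at which its call begins: read the wrist's pose just before it. There is no depth.
- sign_off(): hands the job in; it is judged then, once.
Trained networks look in a picture, given as the dict that the camera call returned (one of the last four; its "shot" number tells which), for a name from the list of things; names that differ only in an ending like _2 or _b are one class to them, and where a whole thing is asked for, a point or a joint stands for the part that bears it (a point fixed in the world has none). Each returns a list of dicts, best first, with "conf" (0 to 1); they miss things now and then, are a little off and sometimes report something else, mostly with a low value. They report only what shows in the picture. A call takes as long as a camera call. They do not tell look-alikes from the thing itself.
- recognise(picture, query): "point" ([row, column] in pixels, amid what is visible of it).
The state is a dict: "time": time; "qpos": joint angles; "dq": joint speeds; "joint_efforts": joint torques, N m; "eef_pos": TCP position; "tcp_rot": TCP orientation; "contact_force": force on the tool from outside, world axes, zero at the start; "wrist_torque": the same for the moment, N m; "opening": opening from 0.0 (shut) to 1.0 (fully open); "finger_force": force on a finger pad.
Only numpy, scipy, OpenCV 4.12 (cv2) and the standard library are available. Lean on these libraries where they do the work, as an engineer would, in place of code of your own. Each camera call takes 0.05 s, during which the arm holds its last target. There are 200 camera calls.

## Working session

There is one attempt and no reset: what is moved stays moved. The work goes in short steps, Python scripts to look and compute and a tool call to move; the robot and the scene stay as the last step left them, time stands still between calls to the robot, and variables do not carry over. Pictures are saved under pics/ and viewed, at most 10 in all, crops included, and the job is handed in when it is done.

Besides the shell and the picture viewer there is one more tool, called after "Call:" as a command line: name --argument value ..., lists and objects as JSON in quotes. arm_command: Moves the arm, as the interface text tells. Shifts and turns lie within -1 to 1; 1 stands for 75 cm of shift or 60 degrees of turn. Its arguments: {"type":"object","properties":{"steps":{"type":"array"},"grip_force":{"type":"number"}},"required":["steps"]}

```bash
mkdir -p pics; ls
cat > h.py <<'E'
import numpy as np, cv2
from plant import get_state, read_camera, recognise, sign_off
from scipy.spatial.transform import Rotation as Ro
def save(c,n): cv2.imwrite('pics/'+n,c['pixels'][:,:,::-1])
def pose(c,s=None):
    # returns R (cam->world), origin
    if 'R' in c: R=np.array(c['R']).T; return R,-R@np.array(c['t'])
    T=np.array(c['T_tool_cam']); Q=Ro.from_quat(s['tcp_rot']).as_matrix()
    return Q@T[:3,:3], Q@T[:3,3]+np.array(s['eef_pos'])
def und(c,uv):
    K=np.array(c['K']); D=np.array([c['k1'],0,0,0],float)
    return cv2.undistortPoints(np.array(uv,float).reshape(-1,1,2),K,D).reshape(-1,2)
def world(c,uv,z,s=None):
    R,o=pose(c,s); n=und(c,uv); d=np.c_[n,np.ones(len(n))]@R.T
    return o+d*((z-o[2])/d[:,2])[:,None]
def proj(c,X,s=None):
    R,o=pose(c,s); P=(np.array(X,float).reshape(-1,3)-o)@R
    return cv2.projectPoints(P,np.zeros(3),np.zeros(3),np.array(c['K']),np.array([c['k1'],0,0,0],float))[0].reshape(-1,2)
E
python3 - <<'E'
from h import *
s=get_state();print(s)
for n in('scene','top'):
    c=read_camera(n);save(c,n+'1.png');print(n,c['K'],c['k1'])
    for q in('hub','friction_disc','steel_plate','old_disc','friction_disc_lug','steel_plate_lug'):
        for r in recognise(c,q):
            p=r['point'];print(q,np.round(p),round(r['conf'],2),world(c,[p[::-1]],.01)[0].round(3))
E
```

```text
pics
{'time': 0.0, 'qpos': array([-1.34099840e+00,  2.87201971e-01,  1.57818046e+00, -8.62042229e-06,
        1.27855359e+00, -1.49990398e-01]), 'dq': array([6.32860808e-04, 1.37421749e-03, 3.71955182e-04, 6.92887861e-04,
       7.24784425e-05, 3.50085775e-04]), 'joint_efforts': array([-6.36790210e-04, -4.05985701e+01, -2.92625606e+01, -1.48077820e-04,
        5.95028512e-03,  8.73734791e-07]), 'eef_pos': array([ 0.250121  , -0.62625122,  0.22992107]), 'tcp_rot': array([ 9.82023308e-01,  1.88756057e-01, -5.08649501e-05, -1.17058761e-03]), 'contact_force': array([ 0.05948419,  0.2198246 , -0.43828813]), 'wrist_torque': array([ 0.0280974 ,  0.04020231, -0.01400735]), 'finger_force': 0.0, 'opening': 1.000707579596525}
scene [[484.22053726   0.         321.02648763]
 [  0.         484.22053726 193.84339291]
 [  0.           0.           1.        ]] -0.05387429014564193
hub [184. 320.] 0.55 [ 0.501 -0.003  0.01 ]
friction_disc [252. 459.] 0.84 [0.576 0.34  0.01 ]
friction_disc [219. 414.] 0.55 [0.521 0.228 0.01 ]
steel_plate [168. 233.] 0.94 [ 0.544 -0.219  0.01 ]
steel_plate [213. 414.] 0.5 [0.499 0.222 0.01 ]
old_disc [219. 274.] 0.55 [ 0.663 -0.028  0.01 ]
friction_disc_lug [253. 459.] 0.96 [0.579 0.34  0.01 ]
friction_disc_lug [218. 410.] 0.84 [0.521 0.221 0.01 ]
steel_plate_lug [166. 233.] 0.74 [ 0.537 -0.225  0.01 ]
top [[366.71625622   0.         319.45323244]
 [  0.         366.71625622 195.61932397]
 [  0.           0.           1.        ]] -0.002691080225002554
hub [228. 333.] 0.87 [ 0.499 -0.006  0.01 ]
friction_disc [227. 236.] 0.65 [0.5   0.231 0.01 ]
friction_disc [194. 191.] 0.6 [0.58  0.344 0.01 ]
steel_plate [212. 416.] 0.88 [ 0.538 -0.211  0.01 ]
old_disc [168. 341.] 0.76 [ 0.648 -0.025  0.01 ]
friction_disc_lug [197. 188.] 0.88 [0.574 0.351 0.01 ]
friction_disc_lug [215. 245.] 0.63 [0.53  0.211 0.01 ]
steel_plate_lug [212. 418.] 0.58 [ 0.539 -0.217  0.01 ]
```

Run:
```python
import cv2
a=cv2.imread('pics/top1.png')[130:280,150:460]
cv2.imwrite('pics/topc.png',cv2.resize(a,None,fx=2.5,fy=2.5,interpolation=cv2.INTER_CUBIC))
```

```text
(no output)
```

View pics/topc.png

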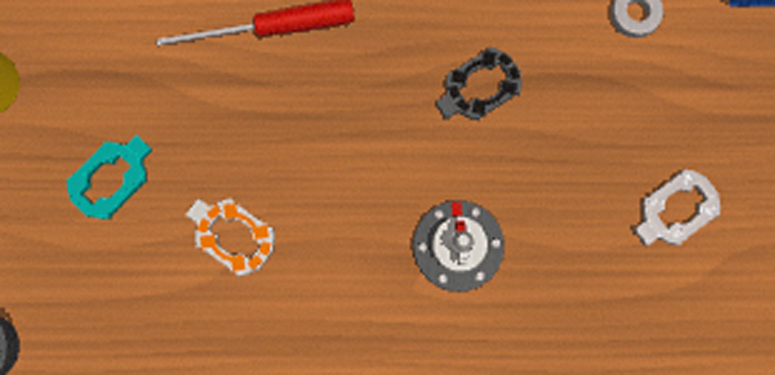

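View pics/scene1.png

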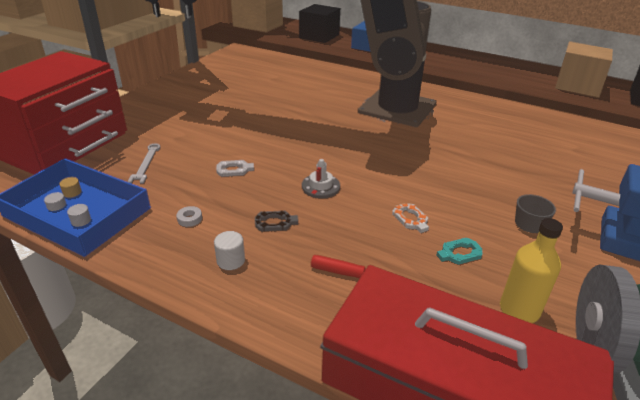

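The orange disc is at about (245,225) in the top picture with its lug up-left. The steel plate is at about (423,213) with its lug down-left. The hub is at about (333,227) with its red key up (+x). The turquoise look-alike is at (193,201) and the black disc at (341,164). Next I'll go over the steel plate, then the hub, with the wrist camera.

```bash
cat >> h.py <<'E'
def go(x,y,z,yaw,s=None):
    s=s or get_state(); Q=Ro.from_quat(s['tcp_rot']); a=np.radians(yaw)
    T=Ro.from_matrix(np.array([[np.cos(a),np.sin(a),0],[np.sin(a),-np.cos(a),0],[0,0,-1]]).T.copy().T)
    d=Q.inv().apply(np.array([x,y,z])-s['eef_pos']); r=(Q.inv()*T).as_rotvec()
    print('t',round(s['time'],2),'pos',np.round(s['eef_pos'],4),'trans',np.round(d/.75,4),'twist',np.round(np.degrees(r)/60,4),'rows',round(np.linalg.norm(d)/.0625,1))
E
python3 -c "
from h import *
go(.50,-.21,.25,55)"
```

```text
t 0.7 pos [ 0.2503 -0.6269  0.2314] trans [ 0.5153 -0.3928 -0.0248] twist [ 1.00e-04  0.00e+00 -5.54e-01] rows 7.8
```

Call:
arm_command --steps '[{"translation": [0.064, -0.049, -0.003], "twist": [0, 0, -0.11], "fingers": 1}, {"translation": [0.128, -0.098, -0.006], "twist": [0, 0, -0.22], "fingers": 1}, {"translation": [0.192, -0.147, -0.009], "twist": [0, 0, -0.33], "fingers": 1}, {"translation": [0.256, -0.196, -0.012], "twist": [0, 0, -0.44], "fingers": 1}, {"translation": [0.32, -0.245, -0.015], "twist": [0, 0, -0.554], "fingers": 1}]'

```text
time: 1.32
eef_pos: [0.4058, -0.3655, 0.243]
tcp_rot: [0.886, 0.463, 0.0, 0.0]
contact_force: [1.3, -0.1, -0.3]
opening: 1.001
finger_force: 0.0
```

```bash
python3 -c "
from h import *
go(.50,-.21,.25,55)"
```

```text
t 1.32 pos [ 0.4058 -0.3655  0.243 ] trans [ 0.242  -0.0152 -0.0094] twist [0.0009 0.0001 0.0034] rows 2.9
```

Call:
arm_command --steps '[{"translation": [0.08, -0.005, -0.003], "twist": [0, 0, 0], "fingers": 1}, {"translation": [0.16, -0.01, -0.006], "twist": [0, 0, 0], "fingers": 1}, {"translation": [0.242, -0.015, -0.009], "twist": [0, 0, 0], "fingers": 1}, {"translation": [0.242, -0.015, -0.009], "twist": [0, 0, 0], "fingers": 1}, {"translation": [0.242, -0.015, -0.009], "twist": [0, 0, 0], "fingers": 1}]'

```text
time: 1.95
eef_pos: [0.4999, -0.2122, 0.2494]
tcp_rot: [0.887, 0.462, -0.0, 0.0]
contact_force: [-0.2, -0.7, -0.3]
opening: 1.0
finger_force: 0.0
```

Run:
```python
from h import *
import pickle
s=get_state();c=read_camera('wrist');save(c,'w1.png');pickle.dump((s,c),open('w1.pkl','wb'))
print(c['T_tool_cam'],s['eef_pos'])
for q in('hub','steel_plate','steel_plate_lug'):
    for r in recognise(c,q):
        p=r['point'];print(q,np.round(p),round(r['conf'],2),world(c,[p[::-1]],.01,s)[0].round(3))
go(.47,-.006,.25,55)
```

```text
[[ 2.65741345e-04 -9.57161801e-01 -2.89553476e-01  7.44134016e-02]
 [ 9.99999962e-01  2.74219205e-04  1.12904406e-05  1.64876131e-03]
 [ 6.85943455e-05 -2.89553468e-01  9.57161838e-01 -1.43410840e-01]
 [ 0.00000000e+00  0.00000000e+00  0.00000000e+00  1.00000000e+00]] [ 0.49986078 -0.21219986  0.24936519]
hub [ 24. 214.] 0.78 [ 0.494 -0.019  0.01 ]
steel_plate [147. 349.] 0.89 [ 0.54  -0.212  0.01 ]
steel_plate_lug [147. 347.] 0.87 [ 0.538 -0.21   0.01 ]
t 2.15 pos [ 0.4993 -0.2134  0.2492] trans [ 0.2037 -0.1911 -0.0011] twist [-0.0003  0.0002 -0.0022] rows 3.4
```

View pics/w1.png

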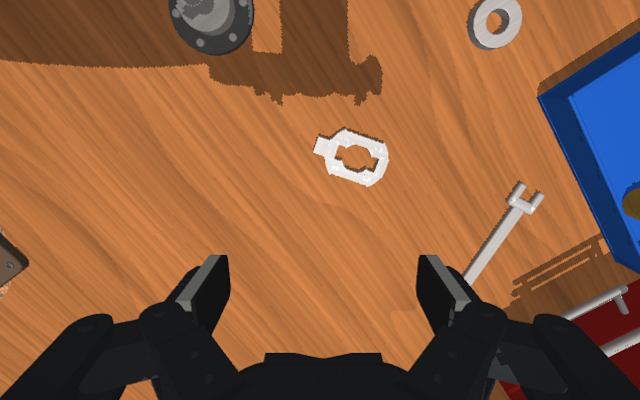

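The steel plate is at about (357,157) in the wrist picture, with its lug at (321,145). I'll fit its outline and carry on to the hub.

```bash
cat >> h.py <<'E'
from scipy.optimize import minimize
def outline():
    t=np.radians(np.arange(0,360,3)); o=np.c_[38*np.cos(t),38*np.sin(t)]; o[:,1]=np.clip(o[:,1],-27,27)
    k=[p for p in o if not(p[0]>0 and abs(p[1])<10)]
    i=[j for j,p in enumerate(k) if p[0]>0 and p[1]>=10][0]
    o=np.array(k[i:]+k[:i]+[[36.6,-10],[52,-10],[52,10],[36.6,10]])
    h=np.c_[16*np.cos(t),16*np.sin(t)]
    h=[p for p in h if abs(p[1])>9]; up=[p for p in h if p[1]>0]; dn=[p for p in h if p[1]<0]
    h=np.array(up+[[-26,9],[-26,-9]]+dn+[[26,-9],[26,9]])
    return o/1000,h/1000
O,H=outline()
def render(c,s,p,z0,shape,F=4):
    a=np.radians(p[2]); M=np.array([[np.cos(a),-np.sin(a)],[np.sin(a),np.cos(a)]])
    def px(P,z): return np.round(proj(c,np.c_[P@M.T+p[:2],np.full(len(P),z)],s)*F*16+F*8).astype(np.int32)
    im=np.zeros((shape[0]*F,shape[1]*F),np.uint8)
    for z in np.linspace(z0,z0+.01,4): cv2.fillPoly(im,[px(O,z)],255,shift=4)
    ho=np.full_like(im,255)
    for z in (z0,z0+.01):
        g=np.zeros_like(im);cv2.fillPoly(g,[px(H,z)],255,shift=4);ho&=g
    im[ho>0]=0
    return cv2.resize(im,shape[::-1],interpolation=cv2.INTER_AREA)/255.
def fit(c,s,mask,p0,z0=0.):
    m=cv2.GaussianBlur(mask.astype(float),(0,0),1)
    f=lambda q:(np.abs(cv2.GaussianBlur(render(c,s,[q[0]/1e3,q[1]/1e3,q[2]],z0,mask.shape),(0,0),1)-m)**2).sum()/m.sum()
    q0=np.array([p0[0]*1e3,p0[1]*1e3,p0[2]])
    r=minimize(f,q0,method='Nelder-Mead',options=dict(initial_simplex=q0+np.array([[0,0,0],[6,0,0],[0,6,0],[0,0,10]]),xatol=.1,fatol=1e-4,maxiter=120))
    return np.round([r.x[0]/1e3,r.x[1]/1e3,r.x[2]],4),round(r.fun,3)
def near(c,uv,rad):
    yy,xx=np.mgrid[:400,:640]; return np.hypot(xx-uv[0],yy-uv[1])<rad
E
python3 - <<'E'
from h import *
import pickle
s,c=pickle.load(open('w1.pkl','rb'))
hsv=cv2.cvtColor(c['pixels'],cv2.COLOR_RGB2HSV)
m=(hsv[...,1]<70)&(hsv[...,2]>120)&near(c,(357,157),60)
print(m.sum(),fit(c,s,m,(.54,-.212,123)))
E
```

```text
2013 (array([  0.5399,  -0.2283, 125.5405]), np.float64(0.014))
```

Call:
arm_command --steps '[{"translation": [0.058, -0.055, 0], "twist": [0, 0, 0], "fingers": 1}, {"translation": [0.116, -0.11, 0], "twist": [0, 0, 0], "fingers": 1}, {"translation": [0.174, -0.165, 0], "twist": [0, 0, 0], "fingers": 1}, {"translation": [0.204, -0.191, 0], "twist": [0, 0, 0], "fingers": 1}, {"translation": [0.204, -0.191, 0], "twist": [0, 0, 0], "fingers": 1}]'

```text
time: 2.78
eef_pos: [0.47, -0.004, 0.2494]
tcp_rot: [0.887, 0.462, 0.0, 0.0]
contact_force: [-0.0, -0.1, 0.1]
opening: 1.002
finger_force: 0.0
```

Run:
```python
from h import *
import pickle
s=get_state();c=read_camera('wrist');save(c,'w2.png');pickle.dump((s,c),open('w2.pkl','wb'))
for q in('hub','friction_disc','friction_disc_lug'):
    for r in recognise(c,q):
        p=r['point'];print(q,np.round(p),round(r['conf'],2),world(c,[p[::-1]],.01,s)[0].round(3))
go(.46,.21,.25,55)
```

```text
hub [149. 344.] 0.8 [ 0.505 -0.002  0.01 ]
friction_disc [  7. 236.] 0.74 [0.493 0.188 0.01 ]
friction_disc_lug [  6. 235.] 0.8 [0.494 0.19  0.01 ]
t 2.98 pos [ 0.4706 -0.006   0.2494] trans [ 0.2275 -0.1772 -0.001 ] twist [ 0.0002  0.0002 -0.002 ] rows 3.5
```

View pics/w2.png

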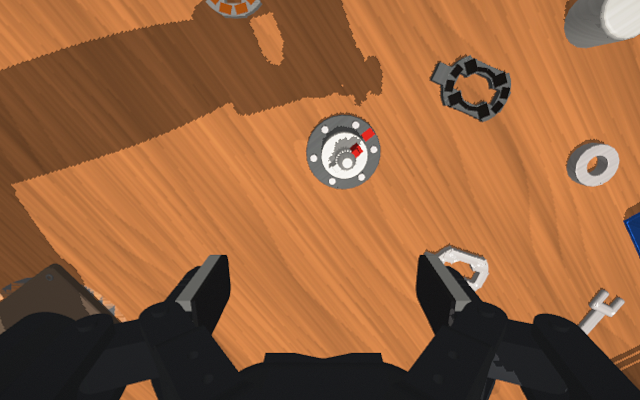

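The hub's foot is at (344,151) with the red dash at (368,134).

Run:
```python
from h import *
import pickle
s,c=pickle.load(open('w2.pkl','rb'))
hsv=cv2.cvtColor(c['pixels'],cv2.COLOR_RGB2HSV); h,S,v=[hsv[...,i].astype(int) for i in range(3)]
n=near(c,(344,151),50)
red=((h<5)|(h>172))&(S>190)&n
m=((S<70)|red)&n
cs,_=cv2.findContours(m.astype(np.uint8),cv2.RETR_EXTERNAL,cv2.CHAIN_APPROX_NONE)
k=max(cs,key=cv2.contourArea); hull=cv2.convexHull(k).reshape(-1,2)
M=np.zeros((400,640),np.uint8);cv2.fillPoly(M,[hull],255)
mm=cv2.GaussianBlur(M/255.,(0,0),1)
t=np.linspace(0,2*np.pi,90)
def rd(q):
    im=np.zeros((1600,2560),np.uint8)
    for z in np.linspace(0,.01,3):
        cv2.fillPoly(im,[np.round(proj(c,np.c_[q[0]/1e3+.045*np.cos(t),q[1]/1e3+.045*np.sin(t),0*t+z],s)*64+32).astype(np.int32)],255,shift=4)
    return cv2.GaussianBlur(cv2.resize(im,(640,400),interpolation=cv2.INTER_AREA)/255.,(0,0),1)
q0=np.array([505,-2.]);r=minimize(lambda q:((rd(q)-mm)**2).sum()/mm.sum(),q0,method='Nelder-Mead',options=dict(initial_simplex=q0+np.array([[0,0],[6,0],[0,6]]),xatol=.1,fatol=1e-5))
print(r.x,r.fun); C=r.x/1e3
nn,l,st,ce=cv2.connectedComponentsWithStats(red.astype(np.uint8))
for i in range(1,nn):
    if st[i,4]>8:
        for z in(.01,.056,.061):
            w=world(c,[ce[i]],z,s)[0]; d=w[:2]-C; print(ce[i].round(),st[i,4],z,(d*1e3).round(1),np.degrees(np.arctan2(d[1],d[0])).round(1))
```

```text
[500.78552857  -5.02632016] 0.006158489360810373
[367. 134.] 87 0.01 [36.2  1.8] 2.8
[367. 134.] 87 0.056 [33.4  8.9] 14.9
[367. 134.] 87 0.061 [33.1  9.7] 16.3
[356. 150.] 87 0.01 [14.8 -5.9] -21.6
[356. 150.] 87 0.056 [14.6  2.2] 8.5
[356. 150.] 87 0.061 [14.6  3. ] 11.8
```

Call:
arm_command --steps '[{"translation": [0.06, -0.047, 0], "twist": [0, 0, 0], "fingers": 1}, {"translation": [0.12, -0.094, 0], "twist": [0, 0, 0], "fingers": 1}, {"translation": [0.18, -0.14, 0], "twist": [0, 0, 0], "fingers": 1}, {"translation": [0.228, -0.177, 0], "twist": [0, 0, 0], "fingers": 1}, {"translation": [0.228, -0.177, 0], "twist": [0, 0, 0], "fingers": 1}]'

```text
time: 3.6
eef_pos: [0.4599, 0.2129, 0.2491]
tcp_rot: [0.886, 0.463, -0.0, -0.0]
contact_force: [0.4, -0.6, -1.2]
opening: 1.001
finger_force: 0.0
```

Run:
```python
from h import *
import pickle
s=get_state();c=read_camera('wrist');save(c,'w3.png');pickle.dump((s,c),open('w3.pkl','wb'))
for q in('friction_disc','friction_disc_lug'):
    for r in recognise(c,q):
        p=r['point'];print(q,np.round(p),round(r['conf'],2),world(c,[p[::-1]],.01,s)[0].round(3))
print(s['eef_pos'])
```

```text
friction_disc [ 23. 346.] 0.92 [0.57  0.326 0.01 ]
friction_disc [130. 362.] 0.85 [0.523 0.221 0.01 ]
friction_disc_lug [126. 362.] 0.91 [0.527 0.226 0.01 ]
friction_disc_lug [ 26. 346.] 0.84 [0.57  0.324 0.01 ]
[0.45989557 0.21286986 0.24914461]
```

View pics/w3.png

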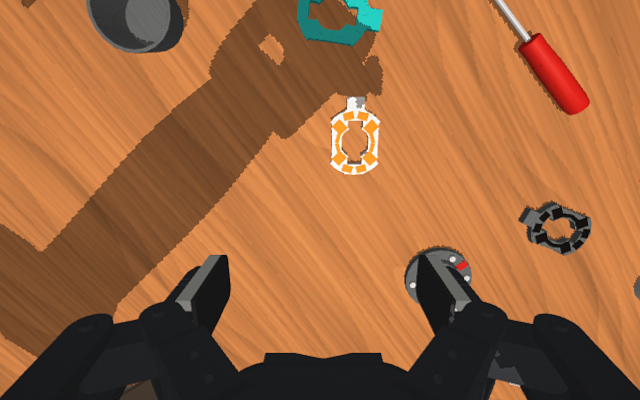

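The orange disc is at (355,142), with its lug up at (356,103).

Run:
```python
from h import *
import pickle
s,c=pickle.load(open('w3.pkl','rb'))
hsv=cv2.cvtColor(c['pixels'],cv2.COLOR_RGB2HSV).astype(int); h,S,v=[hsv[...,i] for i in range(3)]
print(hsv[125,339],hsv[160,372],hsv[145,356],hsv[200,340])
m=((S<90)&(v>70)|(S>200)&(v>225))&near(c,(355,138),50)
m=cv2.morphologyEx(m.astype(np.uint8),cv2.MORPH_CLOSE,np.ones((2,2)))
print(m.sum())
p,f=fit(c,s,m,(.51,.218,55));print(p,f)
go(p[0],p[1],.06,p[2],s)
```

```text
[ 17 213 253] [ 17 215 253] [ 13 165 219] [ 13 166 217]
2206
[ 0.509   0.2127 55.243 ] 0.012
t 3.6 pos [0.4599 0.2129 0.2491] trans [0.0373 0.0539 0.2522] twist [-0.0003  0.0002 -0.0017] rows 3.1
```

Call:
arm_command --steps '[{"translation": [0.037, 0.054, 0.05], "twist": [0, 0, 0], "fingers": 1}, {"translation": [0.037, 0.054, 0.125], "twist": [0, 0, 0], "fingers": 1}, {"translation": [0.037, 0.054, 0.2], "twist": [0, 0, 0], "fingers": 1}, {"translation": [0.037, 0.054, 0.27], "twist": [0, 0, 0], "fingers": 1}, {"translation": [0.037, 0.054, 0.3], "twist": [0, 0, 0], "fingers": 0.8}]'

```text
time: 4.38
eef_pos: [0.5068, 0.2084, 0.0205]
tcp_rot: [0.888, 0.46, -0.003, -0.001]
contact_force: [0.8, 0.1, 0.4]
opening: 0.899
finger_force: 0.0
```

Run:
```python
from h import *
s=get_state();c=read_camera('wrist');save(c,'w4.png');print(s['opening'])
go(.509,.2127,.003,55.2)
```

```text
0.8987003223554858
t 4.42 pos [0.5056 0.2081 0.0188] trans [0.0077 0.0003 0.021 ] twist [-0.0058  0.0066 -0.0065] rows 0.3
```

View pics/w4.png

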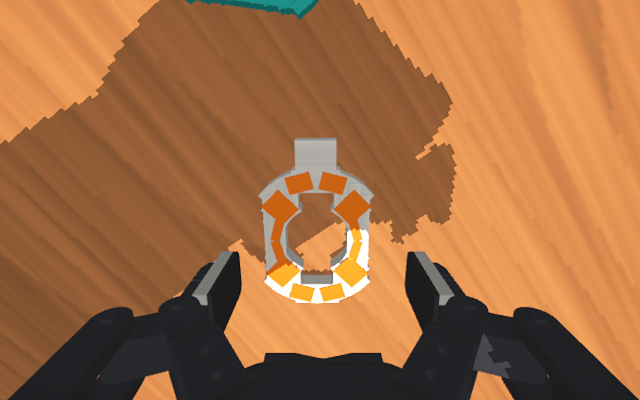

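Call:
arm_command --steps '[{"translation": [0, 0, 0], "twist": [0, 0, 0], "fingers": 0.7}, {"translation": [0, 0, 0.01], "twist": [0, 0, 0], "fingers": 0.7}, {"translation": [0, 0, 0.01], "twist": [0, 0, 0], "fingers": 0.7}]'

```text
time: 4.8
eef_pos: [0.5094, 0.2109, 0.0176]
tcp_rot: [0.887, 0.462, 0.001, 0.0]
contact_force: [-1.0, -0.3, 0.3]
opening: 0.85
finger_force: 0.0
```

Run:
```python
from h import *
for i in range(1):
  s=get_state();c=read_camera('wrist');print(s['contact_force'])
  hsv=cv2.cvtColor(c['pixels'],cv2.COLOR_RGB2HSV).astype(int)
  go(.509,.2127,.003,55.2)
save(c,'w5.png')
```

```text
[-1.03974502 -0.28506474  0.25836599]
t 4.85 pos [0.5094 0.2111 0.0177] trans [ 0.0014 -0.0017  0.0197] twist [ 0.0011 -0.0011 -0.0035] rows 0.2
```

Call:
arm_command --steps '[{"translation": [0.001, -0.002, 0.01], "twist": [0, 0, 0], "fingers": 0.5}, {"translation": [0.001, -0.002, 0.022], "twist": [0, 0, 0], "fingers": 0.5}, {"translation": [0.001, -0.002, 0.022], "twist": [0, 0, 0], "fingers": 0.5}]'

```text
time: 5.22
eef_pos: [0.5069, 0.2125, -0.0009]
tcp_rot: [0.887, 0.462, -0.001, -0.0]
contact_force: [-0.3, 0.8, -0.9]
opening: 0.75
finger_force: 0.0
```

Run:
```python
from h import *
s=get_state();c=read_camera('wrist');print(s['contact_force'],s['opening'],s['eef_pos'])
save(c,'w6.png')
```

```text
[-0.29602352  0.75894529 -0.92364805] 0.7498817166142588 [ 0.50687389  0.21245393 -0.00094653]
```

View pics/w6.png

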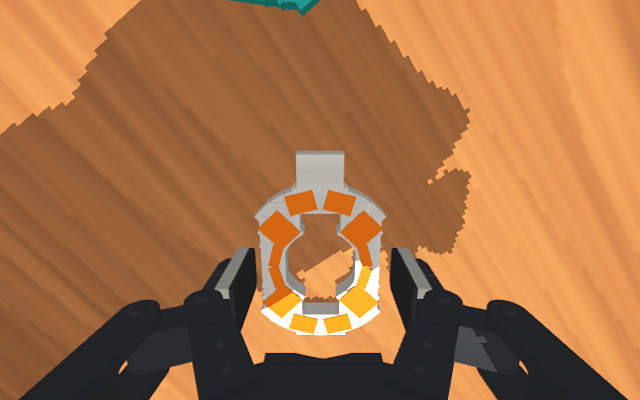

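Call:
arm_command --steps '[{"translation": [0, 0, 0.003], "twist": [0, 0, 0], "fingers": 0.2}, {"translation": [0, 0, 0.003], "twist": [0, 0, 0], "fingers": 0.1}, {"translation": [0, 0, 0.003], "twist": [0, 0, 0], "fingers": 0}, {"translation": [0, 0, 0.003], "twist": [0, 0, 0], "fingers": 0}]' --grip_force 60

```text
time: 5.78
eef_pos: [0.508, 0.2128, -0.0006]
tcp_rot: [0.887, 0.462, -0.0, -0.0]
contact_force: [-3.8, -0.7, 6.8]
opening: 0.611
finger_force: 61.3
```

Call:
arm_command --steps '[{"translation": [0, 0, -0.02], "twist": [0, 0, 0], "fingers": 0}, {"translation": [0, 0, -0.08], "twist": [0, 0, 0], "fingers": 0}, {"translation": [0, 0, -0.16], "twist": [0, 0, 0], "fingers": 0}, {"translation": [0, 0, -0.16], "twist": [0, 0, 0], "fingers": 0}]'

```text
time: 6.28
eef_pos: [0.5124, 0.2136, 0.1251]
tcp_rot: [0.887, 0.462, 0.007, 0.002]
contact_force: [0.7, -0.5, -1.7]
opening: 0.609
finger_force: 63.8
```

```bash
cat >> h.py <<'E'
def held(c,s,kind,p0):
    # disc pose in tool frame: fake state with tool at identity, pointing along +z
    pass
E
python3 - <<'E'
from h import *
import pickle
s=get_state();c=read_camera('wrist');save(c,'w7.png');pickle.dump((s,c),open('w7.pkl','wb'))
print(s['contact_force'],s['opening'],s['finger_force'],s['eef_pos'])
go(.5008,-.005,.14,4)
E
```

```text
[ 0.6624883  -0.45392671 -1.73426249] 0.6086470834886849 63.818721771240234 [0.51242171 0.21358313 0.12509788]
t 6.33 pos [0.5101 0.2131 0.1217] trans [-0.2452  0.1567 -0.0249] twist [ 0.0022 -0.0069  0.8501] rows 3.5
```

View pics/w7.png

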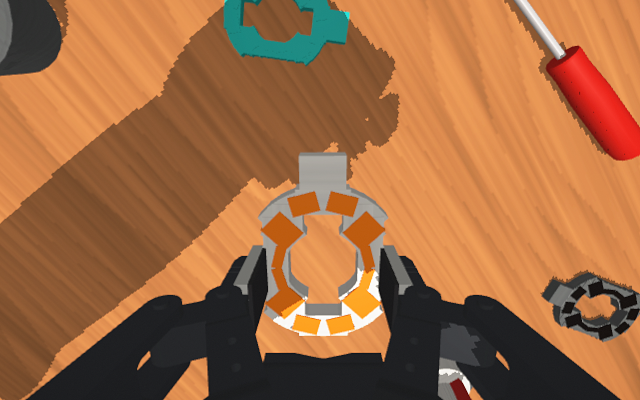

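Disc is held, lug straight ahead, with lug end corners at about (299,154) and (347,154). I'll measure its offset in the hand from those corners.

Run:
```python
from h import *
import pickle
s,c=pickle.load(open('w7.pkl','rb'))
f=dict(tcp_rot=[0,0,0,1],eef_pos=[0,0,0])
for z in(-.010,-.013): print(world(c,[[299,154],[347,154]],z,f).round(4).tolist())
```

```text
[[0.0538, -0.0083, -0.01], [0.0538, 0.0118, -0.01]]
[[0.0543, -0.0081, -0.013], [0.0543, 0.0116, -0.013]]
```

Call:
arm_command --steps '[{"translation": [-0.05, 0.031, -0.005], "twist": [0, 0, 0.17], "fingers": 0}, {"translation": [-0.1, 0.062, -0.01], "twist": [0, 0, 0.34], "fingers": 0}, {"translation": [-0.15, 0.094, -0.015], "twist": [0, 0, 0.51], "fingers": 0}, {"translation": [-0.2, 0.126, -0.02], "twist": [0, 0, 0.68], "fingers": 0}, {"translation": [-0.245, 0.157, -0.025], "twist": [0, 0, 0.85], "fingers": 0}]'

```text
time: 6.95
eef_pos: [0.4973, -0.0067, 0.1349]
tcp_rot: [0.999, 0.032, -0.002, -0.0]
contact_force: [1.3, 0.2, -1.3]
opening: 0.61
finger_force: 63.8
```

Call:
arm_command --steps '[{"translation": [0, 0, 0], "twist": [0, 0, 0], "fingers": 0}, {"translation": [0, 0, 0], "twist": [0, 0, 0], "fingers": 0}]'

```text
time: 7.2
eef_pos: [0.498, -0.005, 0.1354]
tcp_rot: [0.999, 0.035, -0.001, -0.001]
contact_force: [-0.4, 0.1, -1.4]
opening: 0.611
finger_force: 63.8
```

Run:
```python
from h import *
import pickle
s=get_state();c=read_camera('wrist');save(c,'w8.png');pickle.dump((s,c),open('w8.pkl','wb'))
print(s['opening'],s['finger_force'],s['eef_pos'],s['qpos'])
go(.5008,-.005,.14,4)
```

```text
0.610829544603683 63.79413843154907 [ 0.49798116 -0.00500821  0.13538898] [-2.14301869e-01 -1.09558169e-03  2.08424636e+00  5.03888997e-04
  1.06144140e+00  1.28574787e+00]
t 7.25 pos [ 0.4981 -0.0046  0.1356] trans [ 0.0035  0.0008 -0.0059] twist [-0.001   0.0023  0.0015] rows 0.1
```

View pics/w8.png

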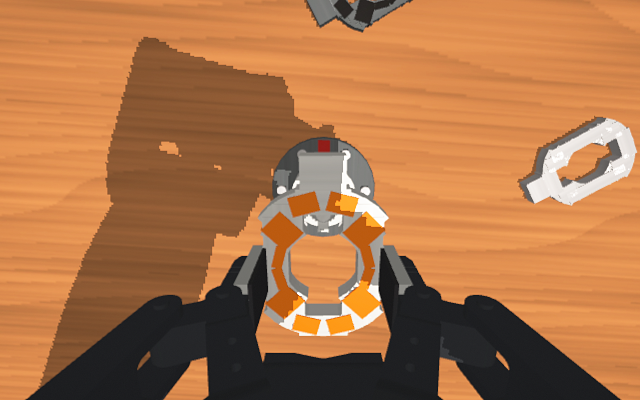

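The hub foot's far edge is at (323,138) and the dash at (323,146), both centred on the lug. I'll compute the x offset between disc and hub in the same image, so camera bias cancels.

Run:
```python
from h import *
import pickle
s,c=pickle.load(open('w8.pkl','rb'))
f=dict(tcp_rot=[0,0,0,1],eef_pos=[0,0,0])
z=s['eef_pos'][2]-.01
for uv in([323,137.5],[323,146],[272.5,185],[374,185]): print(uv,world(c,[uv],z,f)[0].round(4), world(c,[uv],.01,s)[0].round(4))
h=cv2.cvtColor(c['pixels'],cv2.COLOR_RGB2HSV).astype(int)
m=((h[...,0]<5)|(h[...,0]>172))&(h[...,1]>180)&near(c,(323,146),12)
y,x=np.nonzero(m);print(x.mean(),y.mean(),x.min(),x.max(),y.min(),y.max())
print([int(v) for v in h[128:145,300,1]], [int(v) for v in h[128:145,323,2]])
```

```text
[323, 137.5] [0.0477 0.0007 0.1254] [ 0.5453 -0.0022  0.01  ]
[323, 146] [0.0407 0.0007 0.1254] [ 0.5383 -0.0027  0.01  ]
[272.5, 185] [ 0.007  -0.0431  0.1254] [0.5015 0.0386 0.01  ]
[374, 185] [0.007  0.045  0.1254] [ 0.5078 -0.0493  0.01  ]
323.4146341463415 145.3658536585366 318 329 140 150
[161, 161, 159, 158, 159, 163, 159, 159, 162, 162, 163, 161, 163, 155, 94, 16, 4] [140, 139, 134, 129, 129, 133, 137, 142, 126, 61, 73, 83, 122, 148, 145, 145, 145]
```

Call:
arm_command --steps '[{"translation": [0.0025, 0, 0.02], "twist": [0, 0, 0], "fingers": 0}, {"translation": [0.0025, 0, 0.05], "twist": [0, 0, 0], "fingers": 0}, {"translation": [0.0025, 0, 0.08], "twist": [0, 0, 0], "fingers": 0}, {"translation": [0.0025, 0, 0.1], "twist": [0, 0, 0], "fingers": 0}, {"translation": [0.0025, 0, 0.11], "twist": [0, 0, 0], "fingers": 0}]'

```text
time: 7.88
eef_pos: [0.5001, -0.0047, 0.0528]
tcp_rot: [0.999, 0.035, -0.001, -0.0]
contact_force: [-0.3, -0.3, -1.4]
opening: 0.611
finger_force: 63.8
```

Run:
```python
from h import *
s=get_state();c=read_camera('wrist');save(c,'w9.png')
print(s['opening'],s['contact_force'],s['wrist_torque'])
go(.500,-.005,.0275,4)
```

```text
0.6110102561083981 [-0.30871279 -0.27448649 -1.44998905] [ 0.03821514  0.04483477 -0.01720508]
t 7.92 pos [ 0.5    -0.0048  0.0525] trans [0.0001 0.0003 0.0333] twist [-0.0007  0.0024  0.0007] rows 0.4
```

Call:
arm_command --steps '[{"translation": [0, 0, 0.012], "twist": [0, 0, 0], "fingers": 0}, {"translation": [0, 0, 0.024], "twist": [0, 0, 0], "fingers": 0}, {"translation": [0, 0, 0.03], "twist": [0, 0, 0], "fingers": 0}, {"translation": [0, 0, 0.03], "twist": [0, 0, 0], "fingers": 0}]'

```text
time: 8.43
eef_pos: [0.5007, -0.0054, 0.0315]
tcp_rot: [0.999, 0.035, -0.0, -0.0]
contact_force: [-0.3, 0.2, -1.0]
opening: 0.607
finger_force: 63.8
```

Call:
arm_command --steps '[{"translation": [0, 0, 0.002], "twist": [0, 0, 0], "fingers": 0}, {"translation": [0, 0, 0.004], "twist": [0, 0, 0], "fingers": 0}, {"translation": [0, 0, 0.004], "twist": [0, 0, 0], "fingers": 0}]'

```text
time: 8.8
eef_pos: [0.5012, -0.0054, 0.0294]
tcp_rot: [0.999, 0.035, 0.0, 0.0]
contact_force: [-1.5, -0.1, 1.6]
opening: 0.612
finger_force: 64.2
```

Call:
arm_command --steps '[{"translation": [0, 0, 0.001], "twist": [0, 0, 0], "fingers": 0}, {"translation": [0, 0, 0.001], "twist": [0, 0, 0], "fingers": 0}, {"translation": [0, 0, 0.001], "twist": [0, 0, 0], "fingers": 0.6}, {"translation": [0, 0, 0.001], "twist": [0, 0, 0], "fingers": 0.7}, {"translation": [0, 0, 0.0], "twist": [0, 0, 0], "fingers": 0.7}]'

```text
time: 9.43
eef_pos: [0.5008, -0.0053, 0.0286]
tcp_rot: [0.999, 0.035, -0.0, -0.0]
contact_force: [0.4, 0.0, -0.1]
opening: 0.851
finger_force: 0.0
```

Call:
arm_command --steps '[{"translation": [0, 0, -0.02], "twist": [0, 0, 0], "fingers": 0.8}, {"translation": [0, 0, -0.08], "twist": [0, 0, 0], "fingers": 0.8}, {"translation": [0, 0, -0.16], "twist": [0, 0, 0], "fingers": 0.8}, {"translation": [0, 0, -0.24], "twist": [0, 0, 0], "fingers": 1}, {"translation": [-0.06, 0, -0.26], "twist": [0, 0, 0], "fingers": 1}]'

```text
time: 10.05
eef_pos: [0.4596, -0.0094, 0.2312]
tcp_rot: [0.999, 0.035, 0.006, 0.002]
contact_force: [-0.2, -0.1, 0.9]
opening: 1.004
finger_force: 0.0
```

Call:
arm_command --steps '[{"translation": [0, 0, 0], "twist": [0, 0, 0], "fingers": 1}, {"translation": [0, 0, 0], "twist": [0, 0, 0], "fingers": 1}]'

```text
time: 10.3
eef_pos: [0.4561, -0.0085, 0.2243]
tcp_rot: [0.999, 0.035, 0.001, 0.0]
contact_force: [-0.6, -0.2, -0.5]
opening: 1.003
finger_force: 0.0
```

Run:
```python
from h import *
import pickle
s=get_state();c=read_camera('wrist');pickle.dump((s,c),open('w10.pkl','wb'))
t=read_camera('scene')
print(s['eef_pos'])
a=c['pixels'][60:300,180:480];b=cv2.resize(t['pixels'][150:230,280:380],None,fx=3,fy=3,interpolation=cv2.INTER_CUBIC)
cv2.imwrite('pics/s10.png',np.hstack([a,b])[:,:,::-1])
m=near(c,(0,0),1)
go(.5399,-.2283,.15,125.5)
```

```text
[ 0.45614682 -0.00849577  0.2242504 ]
t 10.4 pos [ 0.4562 -0.0085  0.2233] trans [0.091  0.3002 0.0975] twist [-1.200e-03  2.000e-04 -2.025e+00] rows 3.9
```

View pics/s10.png

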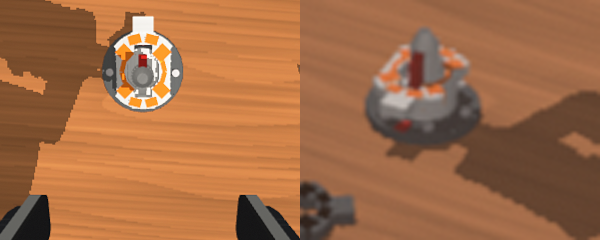

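The friction disc is on the hub, its lug above the red dash and lying flat. Next is the steel plate, gripped with its lug at tool −x so the tool is again at yaw 4° for placing.

Run:
```python
from h import *
import pickle
s,c=pickle.load(open('w10.pkl','rb'))
h=cv2.cvtColor(c['pixels'],cv2.COLOR_RGB2HSV).astype(int);S,v=h[...,1],h[...,2]
m=((S<60)&(v>215)|(S>200)&(v>225))&near(c,(323,128),50)
for z in(.03,.035,.04): print(z,fit(c,s,m,(.502,-.005,4),z))
go(.5399-.045*np.cos(np.radians(-54.5)),-.2283-.045*np.sin(np.radians(-54.5)),.2,-54.5)
```

```text
0.03 (array([ 0.5037, -0.0058,  4.5278]), np.float64(0.309))
0.035 (array([ 0.504 , -0.0057,  4.5145]), np.float64(0.326))
0.04 (array([ 0.5042, -0.0053,  4.3061]), np.float64(0.356))
t 10.4 pos [ 0.4562 -0.0085  0.2233] trans [0.0596 0.249  0.0309] twist [2.00e-04 1.00e-03 9.75e-01] rows 3.1
```

Call:
arm_command --steps '[{"translation": [0.012, 0.05, 0.005], "twist": [0, 0, 0.17], "fingers": 1}, {"translation": [0.024, 0.1, 0.01], "twist": [0, 0, 0.34], "fingers": 1}, {"translation": [0.036, 0.15, 0.015], "twist": [0, 0, 0.51], "fingers": 1}, {"translation": [0.048, 0.2, 0.02], "twist": [0, 0, 0.68], "fingers": 1}, {"translation": [0.06, 0.249, 0.03], "twist": [0, 0, 0.85], "fingers": 1}]'

```text
time: 11.02
eef_pos: [0.5147, -0.193, 0.2001]
tcp_rot: [0.916, -0.401, -0.001, -0.0]
contact_force: [-0.1, 0.7, 0.9]
opening: 0.999
finger_force: 0.0
```

Call:
arm_command --steps '[{"translation": [0, 0, 0], "twist": [0, 0, 0.125], "fingers": 1}, {"translation": [0, 0, 0], "twist": [0, 0, 0.125], "fingers": 1}, {"translation": [0, 0, 0], "twist": [0, 0, 0.125], "fingers": 1}]'

```text
time: 11.4
eef_pos: [0.514, -0.1913, 0.2006]
tcp_rot: [0.89, -0.457, -0.001, -0.0]
contact_force: [0.5, 0.4, -0.1]
opening: 1.004
finger_force: 0.0
```

Run:
```python
from h import *
s=get_state();c=read_camera('wrist');save(c,'w11.png')
print(s['eef_pos'],s['qpos'])
uv=proj(c,[[.5399,-.2283,.01]],s)[0];print(uv)
h=cv2.cvtColor(c['pixels'],cv2.COLOR_RGB2HSV).astype(int);S,v=h[...,1],h[...,2]
m=(S<70)&(v>110)&near(c,uv,75)
p,f=fit(c,s,m,(.5399,-.2283,125.5));print(m.sum(),p,f)
go(p[0],p[1],.02,p[2]-180)
```

```text
[ 0.51399616 -0.19130175  0.20062107] [-5.41356725e-01  3.63346275e-02  1.91752529e+00  6.15155751e-05
  1.18902816e+00  1.97818863e+00]
[324.35363737 132.68762006]
2758 [  0.5402  -0.2279 125.8717] 0.013
t 11.45 pos [ 0.514  -0.1912  0.2009] trans [0.0603 0.     0.2412] twist [ 0.0003  0.0007 -0.0041] rows 3.0
```

Call:
arm_command --steps '[{"translation": [0.06, 0, 0.05], "twist": [0, 0, 0], "fingers": 1}, {"translation": [0.06, 0, 0.125], "twist": [0, 0, 0], "fingers": 1}, {"translation": [0.06, 0, 0.2], "twist": [0, 0, 0], "fingers": 0.7}, {"translation": [0.06, 0, 0.24], "twist": [0, 0, 0], "fingers": 0.6}, {"translation": [0.06, 0, 0.24], "twist": [0, 0, 0], "fingers": 0.5}]'

```text
time: 12.08
eef_pos: [0.538, -0.2265, 0.0184]
tcp_rot: [0.889, -0.457, -0.003, -0.0]
contact_force: [-0.4, 0.3, 0.6]
opening: 0.747
finger_force: 0.0
```

Call:
arm_command --steps '[{"translation": [0, 0, 0], "twist": [0, 0, 0], "fingers": 0.5}]'

```text
time: 12.2
eef_pos: [0.5413, -0.2287, 0.0231]
tcp_rot: [0.889, -0.457, 0.001, 0.0]
contact_force: [0.2, -0.0, -0.3]
opening: 0.748
finger_force: 0.0
```

Run:
```python
from h import *
s=get_state();c=read_camera('wrist');save(c,'w12.png')
print(s['eef_pos'],s['opening'],s['contact_force'])
uv=proj(c,[[.54,-.228,.01]],s)[0]
h=cv2.cvtColor(c['pixels'],cv2.COLOR_RGB2HSV).astype(int);S,v=h[...,1],h[...,2]
go(.5402,-.2279,-.001,-54.2)
```

```text
[ 0.54131871 -0.22871724  0.02308186] 0.7478386792347563 [ 0.23537888 -0.01563086 -0.26416114]
t 12.25 pos [ 0.5417 -0.229   0.0237] trans [-0.0025  0.0008  0.0329] twist [-0.0015 -0.0038 -0.0042] rows 0.4
```

Call:
arm_command --steps '[{"translation": [0, 0, 0.014], "twist": [0, 0, 0], "fingers": 0.5}, {"translation": [0, 0, 0.028], "twist": [0, 0, 0], "fingers": 0.5}, {"translation": [0, 0, 0.028], "twist": [0, 0, 0], "fingers": 0.5}, {"translation": [0, 0, 0.028], "twist": [0, 0, 0], "fingers": 0.5}]'

```text
time: 12.75
eef_pos: [0.54, -0.2283, 0.0002]
tcp_rot: [0.889, -0.458, -0.0, -0.0]
contact_force: [0.6, -0.3, -0.5]
opening: 0.748
finger_force: 0.0
```

Call:
arm_command --steps '[{"translation": [0, 0, 0], "twist": [0, 0, 0], "fingers": 0.2}, {"translation": [0, 0, 0], "twist": [0, 0, 0], "fingers": 0.1}, {"translation": [0, 0, 0], "twist": [0, 0, 0], "fingers": 0}, {"translation": [0, 0, 0], "twist": [0, 0, 0], "fingers": 0}]' --grip_force 60

```text
time: 13.25
eef_pos: [0.5405, -0.2286, 0.0011]
tcp_rot: [0.889, -0.458, 0.001, 0.0]
contact_force: [-0.9, 0.6, 5.8]
opening: 0.612
finger_force: 62.6
```

Gripped like the first one. I'll lift it and turn it to yaw 4° above the hub.

Call:
arm_command --steps '[{"translation": [0, 0, -0.02], "twist": [0, 0, 0], "fingers": 0}, {"translation": [0, 0, -0.08], "twist": [0, 0, 0], "fingers": 0}, {"translation": [0, 0, -0.16], "twist": [0, 0, 0], "fingers": 0}, {"translation": [0, 0, -0.2], "twist": [0, 0, 0], "fingers": 0}, {"translation": [0, 0, -0.2], "twist": [0, 0, 0], "fingers": 0}]'

```text
time: 13.88
eef_pos: [0.5416, -0.2292, 0.1537]
tcp_rot: [0.889, -0.458, 0.003, 0.0]
contact_force: [0.1, 0.3, -2.4]
opening: 0.61
finger_force: 63.6
```

Run:
```python
from h import *
s=get_state();print(s['opening'],s['finger_force'],s['contact_force'])
go(.5005,-.005,.15,4)
```

```text
0.6098423190411258 63.588470220565796 [ 0.1431594   0.29622663 -2.38513867]
t 13.88 pos [ 0.5416 -0.2292  0.1537] trans [-0.2752 -0.1289  0.0035] twist [ 8.000e-04 -6.800e-03 -9.749e-01] rows 3.6
```

Call:
arm_command --steps '[{"translation": [-0.055, -0.026, 0], "twist": [0, 0, -0.17], "fingers": 0}, {"translation": [-0.11, -0.052, 0], "twist": [0, 0, -0.34], "fingers": 0}, {"translation": [-0.165, -0.078, 0], "twist": [0, 0, -0.51], "fingers": 0}, {"translation": [-0.22, -0.104, 0], "twist": [0, 0, -0.68], "fingers": 0}, {"translation": [-0.275, -0.129, 0], "twist": [0, 0, -0.85], "fingers": 0}]'

```text
time: 14.5
eef_pos: [0.4968, -0.0024, 0.1473]
tcp_rot: [1.0, -0.028, -0.002, -0.001]
contact_force: [0.1, 0.7, -2.9]
opening: 0.605
finger_force: 63.6
```

Call:
arm_command --steps '[{"translation": [0, 0, 0], "twist": [0, 0, -0.125], "fingers": 0}, {"translation": [0, 0, 0], "twist": [0, 0, -0.125], "fingers": 0}, {"translation": [0, 0, 0], "twist": [0, 0, -0.125], "fingers": 0}, {"translation": [0, 0, 0], "twist": [0, 0, -0.125], "fingers": 0}]'

```text
time: 15.0
eef_pos: [0.4989, -0.0047, 0.1497]
tcp_rot: [0.999, 0.034, -0.0, -0.0]
contact_force: [0.2, -0.0, -2.5]
opening: 0.607
finger_force: 63.6
```

Run:
```python
from h import *
s=get_state();c=read_camera('wrist');save(c,'w13.png')
go(.5005,-.005,.0525,4,s)
# plate top face front rim in tool frame: bright/grey rows along column 323
f=dict(tcp_rot=[0,0,0,1],eef_pos=[0,0,0])
h=cv2.cvtColor(c['pixels'],cv2.COLOR_RGB2HSV).astype(int)
print([(r,int(h[r,323,1]),int(h[r,323,2])) for r in range(120,330,4)])
print([(r,round(world(c,[[323,r]],-.0115,f)[0][0],4)) for r in range(170,250,8)])
```

```text
t 15.0 pos [ 0.4989 -0.0047  0.1497] trans [0.0023 0.0006 0.1296] twist [-0.0003  0.0009 -0.002 ] rows 1.6
[(120, 161, 139), (124, 162, 132), (128, 0, 255), (132, 3, 252), (136, 4, 251), (140, 14, 160), (144, 14, 165), (148, 12, 165), (152, 13, 161), (156, 14, 162), (160, 13, 159), (164, 13, 161), (168, 10, 160), (172, 209, 110), (176, 209, 116), (180, 213, 141), (184, 213, 139), (188, 9, 119), (192, 13, 119), (196, 14, 142), (200, 14, 143), (204, 14, 142), (208, 14, 145), (212, 14, 148), (216, 14, 148), (220, 13, 155), (224, 4, 252), (228, 4, 249), (232, 4, 248), (236, 169, 232), (240, 163, 222), (244, 163, 225), (248, 162, 228), (252, 158, 240), (256, 160, 229), (260, 165, 218), (264, 164, 226), (268, 162, 230), (272, 166, 204), (276, 164, 223), (280, 161, 229), (284, 164, 221), (288, 159, 238), (292, 164, 223), (296, 161, 230), (300, 164, 226), (304, 164, 233), (308, 12, 110), (312, 16, 112), (316, 14, 108), (320, 11, 232), (324, 9, 229), (328, 11, 233)]
[(170, np.float64(0.0484)), (178, np.float64(0.045)), (186, np.float64(0.0415)), (194, np.float64(0.0379)), (202, np.float64(0.0343)), (210, np.float64(0.0307)), (218, np.float64(0.027)), (226, np.float64(0.0232)), (234, np.float64(0.0194)), (242, np.float64(0.0155))]
```

Call:
arm_command --steps '[{"translation": [0.003, 0, 0.03], "twist": [0, 0, 0], "fingers": 0}, {"translation": [0.003, 0, 0.06], "twist": [0, 0, 0], "fingers": 0}, {"translation": [0.003, 0, 0.09], "twist": [0, 0, 0], "fingers": 0}, {"translation": [0.003, 0, 0.115], "twist": [0, 0, 0], "fingers": 0}, {"translation": [0.003, 0, 0.125], "twist": [0, 0, 0], "fingers": 0}]'

```text
time: 15.68
eef_pos: [0.5006, -0.0042, 0.0554]
tcp_rot: [0.999, 0.034, -0.001, -0.0]
contact_force: [0.3, 0.3, -1.3]
opening: 0.602
finger_force: 63.6
```

Call:
arm_command --steps '[{"translation": [0, 0, 0.006], "twist": [0, 0, 0], "fingers": 0}, {"translation": [0, 0, 0.012], "twist": [0, 0, 0], "fingers": 0}, {"translation": [0, 0, 0.012], "twist": [0, 0, 0], "fingers": 0}]'

```text
time: 16.05
eef_pos: [0.5014, -0.0041, 0.0477]
tcp_rot: [0.999, 0.035, 0.0, 0.0]
contact_force: [-0.0, -0.2, -1.9]
opening: 0.608
finger_force: 63.6
```

Call:
arm_command --steps '[{"translation": [0, 0, 0.004], "twist": [0, 0, 0], "fingers": 0}, {"translation": [0, 0, 0.007], "twist": [0, 0, 0], "fingers": 0}, {"translation": [0, 0, 0.007], "twist": [0, 0, 0], "fingers": 0}]'

```text
time: 16.42
eef_pos: [0.5012, -0.004, 0.0422]
tcp_rot: [0.999, 0.035, -0.0, -0.0]
contact_force: [-0.0, -0.4, -1.5]
opening: 0.605
finger_force: 63.6
```

Call:
arm_command --steps '[{"translation": [0, 0, 0.0015], "twist": [0, 0, 0], "fingers": 0}, {"translation": [0, 0, 0.0025], "twist": [0, 0, 0], "fingers": 0}, {"translation": [0, 0, 0.0025], "twist": [0, 0, 0], "fingers": 0}]'

```text
time: 16.8
eef_pos: [0.5014, -0.004, 0.0411]
tcp_rot: [0.999, 0.035, -0.0, 0.0]
contact_force: [-3.1, 1.0, 4.7]
opening: 0.605
finger_force: 64.3
```

Contact at the expected seat height. Press slightly, then release and retreat.

Call:
arm_command --steps '[{"translation": [0, 0, 0.001], "twist": [0, 0, 0], "fingers": 0}, {"translation": [0, 0, 0.001], "twist": [0, 0, 0], "fingers": 0}, {"translation": [0, 0, 0.001], "twist": [0, 0, 0], "fingers": 0.6}, {"translation": [0, 0, 0.0], "twist": [0, 0, 0], "fingers": 0.7}, {"translation": [0, 0, 0.0], "twist": [0, 0, 0], "fingers": 0.7}]'

```text
time: 17.42
eef_pos: [0.5014, -0.004, 0.0403]
tcp_rot: [0.999, 0.035, 0.0, 0.0]
contact_force: [0.4, -0.6, -0.1]
opening: 0.852
finger_force: 0.0
```

Call:
arm_command --steps '[{"translation": [0, 0, -0.02], "twist": [0, 0, 0], "fingers": 0.8}, {"translation": [0, 0, -0.08], "twist": [0, 0, 0], "fingers": 0.8}, {"translation": [0, 0, -0.16], "twist": [0, 0, 0], "fingers": 0.8}, {"translation": [0, 0, -0.24], "twist": [0, 0, 0], "fingers": 1}, {"translation": [-0.06, 0, -0.25], "twist": [0, 0, 0], "fingers": 1}]'

```text
time: 18.05
eef_pos: [0.4604, -0.0082, 0.2359]
tcp_rot: [0.999, 0.035, 0.007, 0.002]
contact_force: [-0.5, 0.6, -0.1]
opening: 0.998
finger_force: 0.0
```

Call:
arm_command --steps '[{"translation": [0, 0, 0], "twist": [0, 0, 0], "fingers": 1}, {"translation": [0, 0, 0], "twist": [0, 0, 0], "fingers": 1}]'

```text
time: 18.3
eef_pos: [0.4566, -0.0072, 0.2283]
tcp_rot: [0.999, 0.035, 0.001, 0.0]
contact_force: [-0.2, -0.7, 0.1]
opening: 0.999
finger_force: 0.0
```

Run:
```python
from h import *
s=get_state();c=read_camera('wrist');save(c,'w14.png')
print(s['eef_pos'],s['contact_force'],s['opening'])
h=cv2.cvtColor(c['pixels'],cv2.COLOR_RGB2HSV).astype(int);S,v=h[...,1],h[...,2]
uv=proj(c,[[.5,-.005,.05]],s)[0]
m=(S<40)&(v>225)&near(c,uv,50)
print(uv,m.sum(),'steel pixels')
for z in(.04,.046,.052): print(z,fit(c,s,m,(.501,-.005,184),z))
for q in('steel_plate','friction_disc','steel_plate_lug','friction_disc_lug'):
  for r in recognise(c,q)[:2]: print(q,np.round(r['point']),round(r['conf'],2))
for z,a in((.05,184),(.04,4)): print(proj(c,[[.501+.045*np.cos(np.radians(a)),-.005+.045*np.sin(np.radians(a)),z]],s))
t=read_camera('scene')
for q in('steel_plate','friction_disc','steel_plate_lug','friction_disc_lug'):
  for r in recognise(t,q)[:2]: print(q,np.round(r['point']),round(r['conf'],2))
```

```text
[ 0.45660855 -0.0071689   0.22829603] [-0.18166896 -0.65024579  0.05398958] 0.9986534626878383
[323.10672511 136.45088427] 2591 steel pixels
0.04 (array([ 5.019000e-01, -5.000000e-03,  1.836849e+02]), np.float64(0.243))
0.046 (array([ 5.023000e-01, -4.900000e-03,  1.839322e+02]), np.float64(0.249))
0.052 (array([ 5.033000e-01, -4.500000e-03,  1.843224e+02]), np.float64(0.269))
steel_plate [149. 314.] 0.64
friction_disc [ 90. 324.] 0.7
friction_disc [41. 17.] 0.55
steel_plate_lug [148. 332.] 0.91
friction_disc_lug [40. 17.] 0.74
friction_disc_lug [ 87. 324.] 0.66
[[323.15623991 179.60694158]]
[[323.19646359  87.950273  ]]
steel_plate [176. 324.] 0.72
friction_disc [184. 315.] 0.7
friction_disc_lug [254. 457.] 0.68
friction_disc_lug [184. 311.] 0.66
```

```bash
python3 -c "
from plant import sign_off; print(sign_off())"
```

```text
the job is handed in; nothing more can be done
None
```

I handed the job in after about 18.5 s of robot time: the friction disc is on the hub's shoulder with its lug over the red key, and the steel plate lies flat on it with its lug the opposite way. Both went down to the expected seat height; I checked the steel plate only by force and image fit, since my ten picture views were used up. The old black disc was not touched.

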